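Nest the proofing baskets and park the flour shaker

ROBOT

A 6-joint arm with a two-finger parallel gripper is mounted at the origin on the work surface. World frame = base frame: x ahead of the robot, y to its left, z up, the work surface at z = 0. Lengths are in mm, angles in rad, forces in N, time in s.
With the tool pointing down it reaches from about 350 to 775 mm from the base axis. Payload 7.3 kg.
Tool frame: the origin (TCP) lies midway between the tips of the shut fingers; the grasp point (between the pads) lies 19 mm behind it (bot.tcp_to_grasp is the distance from the TCP to the grasp point, in mm); z points along the fingers, y is the line along which they close (so a half turn about z gives the same grasp; the last joint's range is limited). The gripper opens to 92 mm and grips with 3 to 60 N. Pads are 19 mm wide; open, the fingers measure 130 mm over their backs; the gripper's body (75 mm by 190 mm) begins 47 mm behind the grasp point.
Start: joints at [1.126, 0.342, 1.524, -0, 1.275, -0.146], TCP at [154.531, 501.762, 226.741] pointing down, gripper open.
Joint ranges: [-2.53, 2.53], [-0.77, 2.02], [0.04, 2.7], [-1, 4.14], [0.28, 2.66], [-3.11, 3.11]. Speed limits (rad/s): [2.57, 2.57, 3.14, 3.14, 3.14, 3.14].

INTERFACE

Orientations are given as [roll, pitch, yaw] about the fixed x, y, z axes, in that order (R = Rz(yaw) Ry(pitch) Rx(roll)).
In Python, from plant import bot, viewer gives the robot as it stands. The module is installed in compiled form; this text tells all that it offers.
- The arm moves only by the shell command python3 -m handwheel 'ROWS'. ROWS is text: rows parted by semicolons, each of 7 numbers parted by spaces: the shift along the tool's x, y, z scaled (see below), then the turn, a rotation vector about the tool's x, y, z scaled (see below), then the opening, from -1 (shut) to 1 (fully open), so that 0 is half open. In form: tx ty tz rx ry rz gripper; .... A call has 1 to 8 rows; each row is the pose to reach, as a shift and turn from the pose commanded when the call began, along the tool's axes at that moment, turning the shorter way round; what a row does not reach only later rows make up. The controller multiplies each number of a shift by 10 cm and each number of a turn by pi rad. A row lasts 1/12 s, in which the tool goes at most 41.7 mm and 7.16 degrees, less where a joint would pass 70% of its speed; a pose out of reach is approached as far as the arm can. A call with a number of a shift or a turn outside -1 to 1 is refused whole. A call with a gripper value outside its range is refused whole. The fingers move at their own pace and stop on an object; the grip force is fixed at half the most. Time passes only in rows, so rows that repeat a pose let the fingers close. It gives the time, the measured TCP pose, the force, the opening and the grip force at its end, in the units of the state.
- bot.get_obs(): the state, without advancing time (a new reading comes with each control period).
- viewer.capture(name): name is "side" or "top" or "wrist"; returns a dict with "frame" (400x640x3 uint8, red, green, blue), "fov_y" (degrees; the focal length in pixels is half the picture's height over the tangent of half this angle, whatever the lens; pixels are square), "cx", "cy" (the principal point, pixels), "T" (4x4, takes a point from camera to world coordinates). Camera axes: x right, y down, z forward; pixel columns grow to the right and rows downward; lengths in mm; the calibration is good to about 2 mm. A picture is of the moment at which its call begins. There is no depth.
- bot.close_job(): hands the job in; it is judged then, once.
Trained networks look in a picture, given as the dict that the camera call returned (one of the last four; its "shot" number tells which), for a name from the list of things; names that differ only in an ending like _2 or _b are one class to them, and where a whole thing is asked for, a point or a joint stands for the part that bears it (a point fixed in the world has none). Each returns a list of dicts, best first, with "score" (0 to 1); they miss things now and then, are a little off and sometimes report something else, mostly with a low value. They report only what shows in the picture. A call takes as long as a camera call.
- viewer.recognise(target, picture): "centre" ([column, row] in pixels, amid what is visible of it).
- viewer.cut_out(target, picture): "pixels" (400x640 bool, what is visible of it) and "centre" ([column, row] in pixels, amid what is visible of it).
The state is a dict: "time": time; "joint_positions": joint angles; "dq": joint speeds; "tau": joint torques, N m; "tool_pos": TCP position; "tcp_rot": TCP orientation; "contact_force": force on the tool from outside, world axes, zero at the start; "moment": the same for the moment, N m; "grip_width": finger opening in mm; "finger_force": force on a finger pad.
Only numpy, scipy, OpenCV 4.12 (cv2) and the standard library are available. Lean on these libraries where they do the work, as an engineer would, in place of code of your own. Each camera call takes 0.05 s, during which the arm holds its last target. There are 200 camera calls.

TASK

Put the dough-shaping kit away on the bakery bench: stand the largest cane basket centred on the round wooden board, nest the medium basket in it and the smallest in that, then stand the flour shaker in the smallest basket. Everything ends upright and resting fully on the floor of what holds it; keep the shaker upright throughout, and leave the scale, the scraper and the brush where they are.

Things in the scene. Friction and masses are not known exactly. Their poses are not given: they have to be found in the camera images.
- board: round dark wooden board, 190 mm across and 18 mm thick, lying flat and standing fast on the bench; the origin is the centre of its underside, its top is 18 mm higher, z up. The only flat disc on the bench.
- basket_large_mid (a point): largest of three open round baskets of coiled straw-coloured cane: rim 196 mm across, foot 152, height 62, about 240 g. Point: on its axis, half-way up (31 mm below the rim), z up. Wall 9 mm thick, upright in its top 27 mm, sloping in below; flat inner floor 10 mm above the foot, about 142 mm across. Lift it by pinching the wall at the rim from above, one finger inside, one outside.
- basket_medium_mid (a point): middle-sized cane basket: rim 140 mm across, foot 110, height 65, about 150 g. Point: on its axis, half-way up (32.5 mm below the rim), z up. Wall 9 mm thick, upright in its top 30 mm; inner floor 10 mm above the foot, about 99 mm across. Lifted by its rim like the largest. Standing in the largest, its rim is 13 mm higher than that one's.
- basket_small_mid (a point): smallest cane basket: rim 92 mm across (mouth 74), foot 78, height 66, about 90 g. Point: on its axis, half-way up (33 mm below the rim), z up. Wall 9 mm thick, upright in its top 31 mm; inner floor 10 mm above the foot, about 63 mm across. Lifted by its rim like the largest. Standing in the medium one, its rim is 11 mm higher than that one's.
- shaker_mid (a point): steel flour shaker: an upright can 50 mm in diameter with a low domed, perforated lid, 100 mm high in all (straight side up to 88 mm, dome above), about 250 g. The point is on its axis, half-way up (50 mm above its foot), z up. Standing in the smallest basket it rises 44 mm above that basket's rim.
- scale: bystander: flat grey bench scale with a steel platform, 160 x 150 x 46 mm, standing on the far left of the bench; origin at the centre of its underside. Not to be moved.
- scraper: bystander: dough scraper lying flat near the robot, steel blade with a wooden grip along one edge, about 100 x 150 x 15 mm; origin at its underside near the grip. Not to be moved.
- brush: bystander: pastry brush, 200 mm long, lying on the far right of the bench; origin at the underside of its middle. Not to be moved.

How it is judged:
By the outcome, as a careful person would: the job done as asked, in the order asked, and still so for the second after the job is handed in, with the robot touching nothing.
It also fails if it takes over 115 s, if anything falls off the work surface, if the arm or the gripper's body presses on something with over 40 N, if the wrist force passes 120 N, or if a joint passes its speed limit or range.

## Working session

There is one attempt and no reset: what is moved stays moved. The work goes in short steps, Python scripts to look and compute and a shell command to move; the robot and the scene stay as the last step left them, time stands still between calls to the robot, and variables do not carry over. Pictures are saved under pics/ and viewed, at most 18 in all, crops included, and the job is handed in when it is done.

```bash
mkdir -p pics
cat > h.py <<'E'
import numpy as np, cv2
from plant import bot, viewer
def f(p): return p["frame"].shape[0]/2/np.tan(np.radians(p["fov_y"])/2)
def ray(p,c):
    d=np.array([(c[0]-p["cx"])/f(p),(c[1]-p["cy"])/f(p),1]); T=np.array(p["T"]); return T[:3,3],T[:3,:3]@d
def onz(p,c,z):
    o,d=ray(p,c); return o+d*(z-o[2])/d[2]
def proj(p,X):
    T=np.array(p["T"]); q=(np.atleast_2d(X)-T[:3,3])@T[:3,:3]; return np.c_[q[:,0]/q[:,2]*f(p)+p["cx"],q[:,1]/q[:,2]*f(p)+p["cy"]]
def save(p,n): cv2.imwrite("pics/"+n+".png",p["frame"][:,:,::-1])
E
cat > a.py <<'E'
from h import *
np.set_printoptions(precision=1,suppress=True)
print(bot.get_obs())
for n in ("top","side"):
    p=viewer.capture(n); save(p,n+"0"); print(n,p["fov_y"],np.array(p["T"]))
    for t,z in (("board",18),("basket_large_mid",31),("basket_medium_mid",32),("basket_small_mid",33),("shaker_mid",50),("scale",30),("scraper",8),("brush",8)):
        print(t,[(np.round(r["score"],2),np.array(r["centre"]),onz(p,r["centre"],z)[:2]) for r in viewer.recognise(t,p)[:3]])
E
python3 a.py
```

```text
{'time': 0.0, 'joint_positions': array([ 1.1,  0.3,  1.5,  0. ,  1.3, -0.1]), 'dq': array([ 0., -0., -0.,  0.,  0.,  0.]), 'tau': array([  0. , -43.1, -24.4,   0.1,   0.1,  -0. ]), 'tool_pos': array([154.3, 501.4, 226.1]), 'tcp_rot': array([-3.1, -0. ,  2.8]), 'contact_force': array([ 0.3,  0.2, -0.6]), 'moment': array([ 0., -0.,  0.]), 'finger_force': 0.0, 'grip_width': 91.58435004018799}
top 46.983338486006915 [[  -0.    -1.     0.2  300.2]
 [  -1.     0.    -0.    15.6]
 [   0.    -0.2   -1.  1259.2]
 [   0.     0.     0.     1. ]]
board [(np.float64(0.92), array([436.5, 224.9]), array([ 459.4, -334.4]))]
basket_large_mid [(np.float64(0.82), array([359. , 168.3]), array([ 616.6, -125.9]))]
basket_medium_mid [(np.float64(0.88), array([181.2, 222. ]), array([471.6, 355.3]))]
basket_small_mid [(np.float64(0.63), array([266.9, 173.8]), array([602.4, 127.1]))]
shaker_mid [(np.float64(0.82), array([301.5, 235.7]), array([429.9,  33.2])), (np.float64(0.18), array([181.7, 226.2]), array([457.9, 348.6]))]
scale [(np.float64(0.88), array([184.1, 132.8]), array([722.2, 358.5]))]
scraper [(np
[... 350 characters left out ...]
 ]]
board [(np.float64(0.77), array([335.4, 332.1]), array([ 447.2, -352.7]))]
basket_large_mid [(np.float64(0.81), array([363.3, 223.8]), array([ 618.7, -107.9])), (np.float64(0.34), array([272.3, 199.8]), array([433.8,  61.5]))]
basket_medium_mid [(np.float64(0.56), array([258.9, 145.9]), array([463.1, 339.8]))]
basket_small_mid [(np.float64(0.59), array([328.2, 170.1]), array([620. , 134.8]))]
shaker_mid [(np.float64(0.61), array([272.3, 202.6]), array([426.4,  27.1]))]
scale [(np.float64(0.93), array([333.1, 129.8]), array([722.9, 356. ]))]
scraper [(np.float64(0.84), array([234.6, 183.7]), array([356.2, 199.8]))]
brush [(np.float64(0.93), array([442.2, 266.2]), array([ 736.9, -276.1]))]
```

View pics/top0.png

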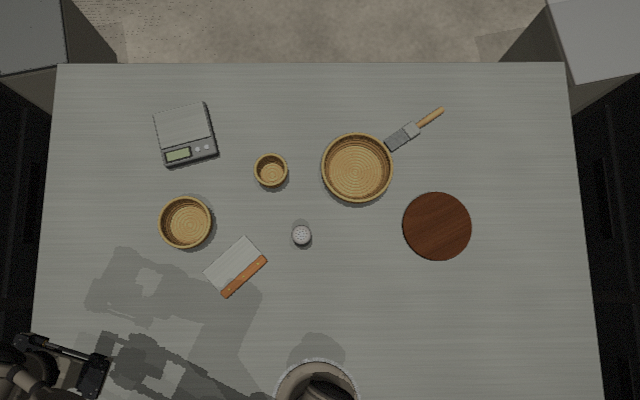

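View pics/side0.png

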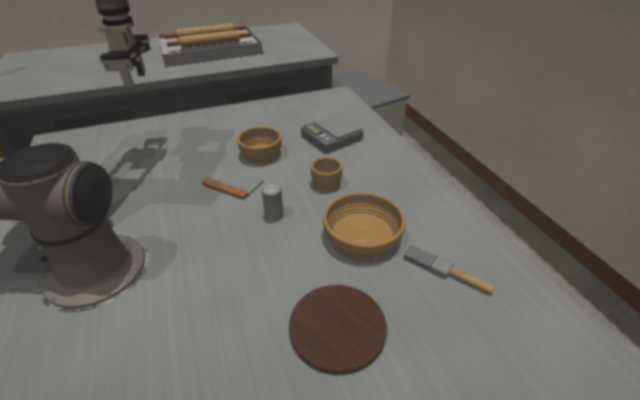

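The top view shows all eight items clearly: medium basket (185,222), small (271,170), large (357,167), shaker (301,235), board (437,226). The side view agrees. Next I'll fit the model outlines to the masks in both views.

```bash
cat >> h.py <<'E'
from scipy.optimize import minimize
PROF={"board":[(95,0),(95,18)],"basket_large_mid":[(76,0),(98,35),(98,62)],"basket_medium_mid":[(55,0),(70,35),(70,65)],
"basket_small_mid":[(39,0),(46,35),(46,66)],"shaker_mid":[(25,0),(25,88),(12,100)]}
A=np.linspace(0,2*np.pi,60)
def sil(p,t,x,y,z0=0):
    P=np.vstack([np.c_[x+r*np.cos(A),y+r*np.sin(A),np.full(60,z0+z)] for r,z in PROF[t]])
    h=cv2.convexHull(proj(p,P).astype(np.float32))
    m=np.zeros((400,640),np.uint8); cv2.fillPoly(m,[np.round(h*256).astype(np.int32)],255,cv2.LINE_AA,8); return m/255.
def fit(p,t,z0=0,k=0):
    r=viewer.cut_out(t,p)[k]; M=r["pixels"].astype(float); x0=onz(p,r["centre"],z0+30)[:2]
    c=lambda v:np.abs(sil(p,t,v[0],v[1],z0)-M).sum()
    s=minimize(c,x0,method="Nelder-Mead",options=dict(initial_simplex=[x0,x0+[15,0],x0+[0,15]],xatol=.1))
    return s.x,s.fun/M.sum(),r["score"]
E
cat > b.py <<'E'
from h import *
np.set_printoptions(precision=1,suppress=True)
P=[viewer.capture(n) for n in ("top","side")]
for t in PROF:
    for p in P:
        try: print(t,*fit(p,t))
        except Exception as e: print(t,e)
E
python3 b.py
```

```text
board [ 459.  -333.9] 0.07118945139031221 0.91
board [ 457.3 -333.8] 0.041729755683594626 0.63
basket_large_mid [ 615.9 -116.9] 0.06393984465377624 0.69
basket_large_mid [ 613.6 -113.7] 0.07208549373657754 0.88
basket_medium_mid [468.4 341.1] 0.07061182874524971 0.68
basket_medium_mid [464.5 342.4] 0.0998788197334034 0.66
basket_small_mid [607.6 119.1] 0.16854936664931458 0.74
basket_small_mid [605.2 118.8] 0.1243389858583349 0.59
shaker_mid [429.2  35.1] 0.11916835699797161 0.78
shaker_mid [427.1  36. ] 0.10357973035797302 0.6
```

Run:
```python
from h import *
from scipy.spatial.transform import Rotation as R
o=bot.get_obs(); print(o["tcp_rot"]); r=R.from_euler("xyz",o["tcp_rot"])
print((r.inv()*R.from_euler("xyz",[np.pi,0,np.pi])).as_rotvec()/np.pi)
```

```text
[3.14146290e+00 1.08901700e-05 2.84284955e+00]
[ 4.04773017e-05  9.61008199e-06 -9.50928822e-02]
```

```bash
python3 -m handwheel '0 0 0 0 0 -0.0951 -0.4;0 0 0 0 0 -0.0951 -0.4;0 0 0 0 0 -0.0951 -0.4;0 0 0 0 0 -0.0951 -0.4'
python3 -m handwheel '-0.77 -0.87 0 0 0 0 -0.4;-0.77 -0.87 0 0 0 0 -0.4;-0.77 -0.87 0 0 0 0 -0.4'
python3 -m handwheel '-0.77 -0.87 0 0 0 0 -0.4;-0.77 -0.87 0 0 0 0 -0.4;-0.77 -0.87 0 0 0 0 -0.4'
python3 -m handwheel '-0.77 -0.87 0 0 0 0 -0.4;-0.77 -0.87 0 0 0 0 -0.4;-0.77 -0.87 0 0 0 0 -0.4'
python3 -m handwheel '-0.77 -0.87 0 0 0 0 -0.4;-0.77 -0.87 0 0 0 0 -0.4;-0.77 -0.87 0 0 0 0 -0.4'
python3 -m handwheel '-0.77 -0.87 0 0 0 0 -0.4;-0.77 -0.87 0 0 0 0 -0.4;-0.77 -0.87 0 0 0 0 -0.4'
python3 -m handwheel '-0.76 -0.89 0.8 0 0 0 -0.4;-0.76 -0.89 0.8 0 0 0 -0.4;-0.76 -0.89 0.8 0 0 0 -0.4;-0.76 -0.89 0.8 0 0 0 -0.4;-0.76 -0.89 0.8 0 0 0 -0.4;-0.76 -0.89 0.8 0 0 0 -0.4'
```

```text
time: 1.83
tool_pos: [154.5, 501.8, 226.7]
tcp_rot: [3.142, 0.0, -3.14]
contact_force: [-0.9, -0.1, 0.9]
grip_width: 69.9
finger_force: 0.0
time: 2.08
tool_pos: [232.3, 413.2, 226.6]
tcp_rot: [-3.141, 0.0, 3.141]
contact_force: [-0.4, 0.8, -0.7]
grip_width: 49.2
finger_force: 0.0
time: 2.33
tool_pos: [309.8, 325.7, 226.9]
tcp_rot: [-3.142, 0.001, 3.139]
contact_force: [0.4, 1.7, 0.9]
grip_width: 30.6
finger_force: 0.0
time: 2.58
tool_pos: [387.1, 238.6, 227.0]
tcp_rot: [-3.142, 0.001, 3.139]
contact_force: [0.4, 0.2, 0.4]
grip_width: 27.6
finger_force: 0.0
time: 2.83
tool_pos: [464.2, 151.3, 226.9]
tcp_rot: [-3.141, 0.001, 3.138]
contact_force: [0.8, 1.0, 0.2]
grip_width: 27.6
finger_force: 0.0
time: 3.08
tool_pos: [541.2, 64.1, 226.7]
tcp_rot: [-3.141, 0.001, 3.138]
contact_force: [0.4, -0.5, 0.5]
grip_width: 27.3
finger_force: 0.0
time: 3.58
tool_pos: [615.2, -22.6, 145.8]
tcp_rot: [3.141, -0.002, 3.139]
contact_force: [0.1, 0.3, 0.4]
grip_width: 27.3
finger_force: 0.0
```

Run:
```python
from h import *
p=viewer.capture("wrist"); save(p,"w1"); print(p["T"])
a=np.linspace(0,6.28,90)
q=proj(p,np.c_[615+98*np.cos(a),-115.5+98*np.sin(a),0*a+62]); I=p["frame"][:,:,::-1].copy()
for c in q: cv2.circle(I,(int(c[0]),int(c[1])),1,(255,0,0),-1)
cv2.imwrite("pics/w1.png",I)
```

```text
[[ 2.67792997e-03  9.58785351e-01  2.84118776e-01  5.39383945e+02]
 [ 9.99995580e-01 -2.93464910e-03  4.77900285e-04 -2.36005159e+01]
 [ 1.29199270e-03  2.84116240e-01 -9.58788972e-01  3.05046930e+02]
 [ 0.00000000e+00  0.00000000e+00  0.00000000e+00  1.00000000e+00]]
```

View pics/w1.png

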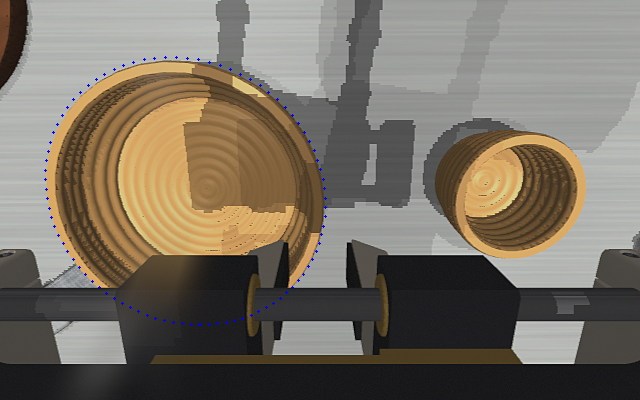

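The predicted rim outline (blue) follows the basket's rim to within about 3 px, and the wall lies between the fingers at about (315,300). Descend and grip.

```bash
python3 -m handwheel '0 0 0.3 0 0 0 -0.4;0 0 0.6 0 0 0 -0.4;0 0 0.87 0 0 0 -0.4;0 0 0.87 0 0 0 -0.4'
python3 -m handwheel '0 0 0.1 0 0 0 -0.4;0 0 0.2 0 0 0 -0.4;0 0 0.2 0 0 0 -0.4;0 0 0.2 0 0 0 -1;0 0 0.2 0 0 0 -1;0 0 0.2 0 0 0 -1;0 0 0.2 0 0 0 -1;0 0 0.2 0 0 0 -1'
python3 -m handwheel '0 0 0 0 0 0 -1;0 0 -0.05 0 0 0 -1;0 0 -0.1 0 0 0 -1;0 0 -0.2 0 0 0 -1;0 0 -0.3 0 0 0 -1;0 0 -0.45 0 0 0 -1;0 0 -0.6 0 0 0 -1;0 0 -0.6 0 0 0 -1'
python3 - <<'E'
from h import *
np.set_printoptions(precision=1,suppress=True)
for n in("top","side"):
    p=viewer.capture(n); save(p,n+"2")
    try: print(fit(p,"basket_large_mid",60))
    except Exception as e: print(e)
E
```

```text
time: 3.97
tool_pos: [612.1, -20.3, 56.2]
tcp_rot: [3.14, -0.008, -3.141]
contact_force: [-1.4, 0.4, -0.7]
grip_width: 27.8
finger_force: 0.0
time: 4.63
tool_pos: [615.8, -22.4, 40.7]
tcp_rot: [-3.141, 0.001, 3.141]
contact_force: [-3.6, 0.9, 6.7]
grip_width: 10.0
finger_force: 29.7
time: 5.3
tool_pos: [617.7, -22.5, 103.7]
tcp_rot: [-3.141, 0.007, -3.141]
contact_force: [1.6, -0.1, -1.3]
grip_width: 9.1
finger_force: 30.8
(array([ 622.5, -136.9]), np.float64(1.272395140049279), 0.69)
(array([ 616.1, -118.8]), np.float64(0.09763898236640194), 0.82)
```

View pics/side2.png

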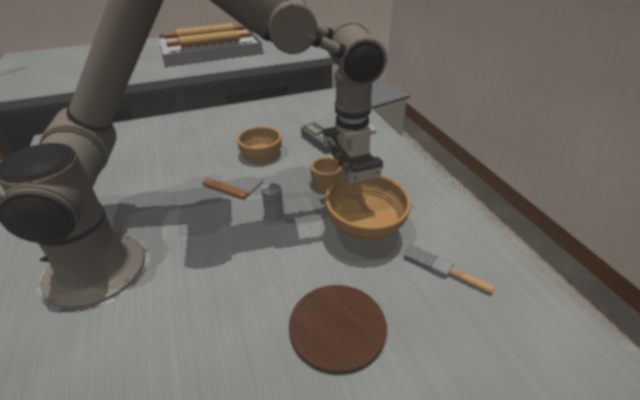

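The basket is lifted level at about (368,208), held at its far-left rim. Carry it over the board.

```bash
python3 -m handwheel '0.15 -0.21 0 0 0 0 -1;0.3 -0.42 0 0 0 0 -1;0.45 -0.63 0 0 0 0 -1;0.53 -0.73 0 0 0 0 -1'
python3 -m handwheel '0.16 -0.22 0 0 0 0 -1;0.32 -0.44 0 0 0 0 -1;0.48 -0.66 0 0 0 0 -1;0.53 -0.73 0 0 0 0 -1'
python3 -m handwheel '0.16 -0.22 0 0 0 0 -1;0.3 -0.42 0 0 0 0 -1;0.42 -0.6 0 0 0 0 -1;0.51 -0.725 0 0 0 0 -1;0.51 -0.725 0 0 0 0 -1;0.51 -0.725 0 0 0 0 -1;0.51 -0.725 0 0 0 0 -1'
python3 - <<'E'
from h import *
np.set_printoptions(precision=1,suppress=True)
for n in("top","side"):
    p=viewer.capture(n); save(p,n+"3")
    for t,z in(("basket_large_mid",60),("board",0)):
      try: print(t,fit(p,t,z))
      except Exception as e: print(e)
E
```

```text
time: 5.83
tool_pos: [560.4, -96.9, 98.5]
tcp_rot: [3.141, -0.003, 3.141]
contact_force: [1.1, -0.1, -2.8]
grip_width: 9.3
finger_force: 31.3
time: 6.17
tool_pos: [507.3, -170.2, 99.0]
tcp_rot: [3.141, -0.002, 3.14]
contact_force: [1.0, 0.7, -3.1]
grip_width: 9.3
finger_force: 31.3
time: 6.75
tool_pos: [458.9, -240.0, 99.4]
tcp_rot: [3.141, -0.0, 3.142]
contact_force: [-0.2, 0.3, -2.5]
grip_width: 9.0
finger_force: 31.2
basket_large_mid (array([ 481.4, -379.3]), np.float64(10.229529673784882), 0.85)
list index out of range
basket_large_mid (array([ 460.8, -336.2]), np.float64(0.1584009899495971), 0.64)
board (array([ 382.1, -625.5]), np.float64(1.0), 0.83)
```

View pics/side3.png

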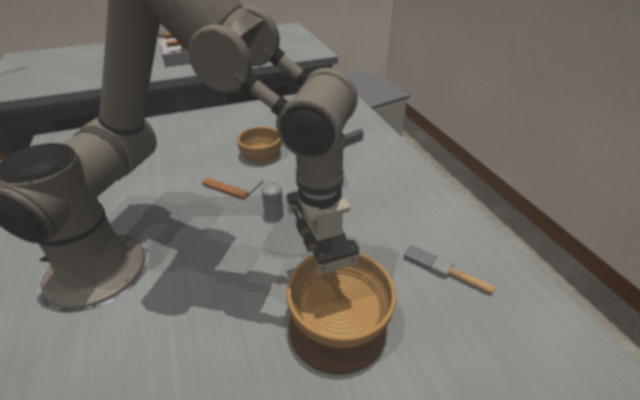

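The basket hangs level over the board (rim centre about (342,297), board edge showing evenly below it). Lower and release.

```bash
python3 -m handwheel '0 0 0.1 0 0 0 -1;0 0 0.2 0 0 0 -1;0 0 0.3 0 0 0 -1;0 0 0.36 0 0 0 -1;0 0 0.4 0 0 0 -1;0 0 0.4 0 0 0 -1;0 0 0.405 0 0 0 -1;0 0 0.405 0 0 0 -1'
python3 -m handwheel '0 0 0 0 0 0 -0.5;0 0 0 0 0 0 -0.5;0 0 0 0 0 0 -0.5;0 0 0 0 0 0 -0.5;0 0 -0.2 0 0 0 -0.5;0 0 -0.5 0 0 0 -0.5;0 0 -0.8 0 0 0 -0.5;0 0 -0.9 0 0 0 -0.5'
python3 -m handwheel '0 0.4 0 0 0 0 -0.4;0 0.8 0 0 0 0 -0.4;0 1 0 0 0 0 -0.4'
python3 -m handwheel '0 0.4 0 0 0 0 -0.4;0 0.8 0 0 0 0 -0.4;0 1 0 0 0 0 -0.4'
python3 - <<'E'
from h import *
np.set_printoptions(precision=1,suppress=True)
for n in("top","side"):
    p=viewer.capture(n); save(p,n+"4")
    for t,z in(("basket_large_mid",18),("basket_medium_mid",0)):
      try: print(t,fit(p,t,z))
      except Exception as e: print(e)
E
```

```text
time: 7.72
tool_pos: [458.6, -240.7, 59.2]
tcp_rot: [-3.142, 0.0, -3.142]
contact_force: [-0.6, 2.8, 1.0]
grip_width: 9.2
finger_force: 31.0
time: 8.38
tool_pos: [460.1, -242.0, 153.2]
tcp_rot: [-3.138, 0.005, 3.142]
contact_force: [0.2, -0.7, 1.0]
grip_width: 23.0
finger_force: 0.0
time: 8.63
tool_pos: [457.6, -137.8, 148.9]
tcp_rot: [3.14, -0.001, 3.141]
contact_force: [-0.3, -0.2, 0.1]
grip_width: 27.3
finger_force: 0.0
time: 8.88
tool_pos: [457.6, -37.4, 148.8]
tcp_rot: [3.14, -0.001, -3.14]
contact_force: [0.8, -0.1, -0.2]
grip_width: 27.4
finger_force: 0.0
basket_large_mid (array([ 462. , -332.6]), np.float64(0.04942449084546022), 0.57)
basket_medium_mid (array([468.4, 341.6]), np.float64(0.10892139386949076), 0.58)
basket_large_mid (array([ 462.6, -332.2]), np.float64(0.05818026526105153), 0.66)
basket_medium_mid (array([464.3, 342.5]), np.float64(0.6932551714844014), 0.7)
```

View pics/side4.png

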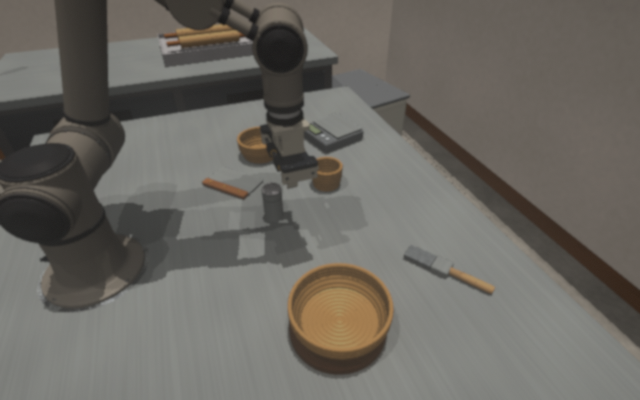

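Placed, but about 4 mm off in x (rim centre about (340,312)). I'll re-grip and nudge it.

```bash
python3 -m handwheel '0 -0.4 0 0 0 0 -0.4;0 -0.8 0 0 0 0 -0.4;0 -1 0 0 0 0 -0.4'
python3 -m handwheel '0 -0.4 0 0 0 0 -0.4;0 -0.8 0 0 0 0 -0.4;0 -0.99 0 0 0 0 -0.4;0 -0.99 0 0 0 0 -0.4;0 -0.99 0 0 0 0 -0.4'
python3 -m handwheel '0 0 0.3 0 0 0 -0.4;0 0 0.6 0 0 0 -0.4;0 0 0.8 0 0 0 -0.4;0 0 0.9 0 0 0 -0.4;0 0 0.9 0 0 0 -1;0 0 0.9 0 0 0 -1;0 0 0.9 0 0 0 -1;0 0 0.9 0 0 0 -1'
python3 -m handwheel '0 0 -0.03 0 0 0 -1;0 0 -0.06 0 0 0 -1;0 0 -0.08 0 0 0 -1;0.02 0 -0.08 0 0 0 -1;0.045 -0.015 -0.08 0 0 0 -1;0.045 -0.015 -0.08 0 0 0 -1;0.045 -0.015 -0.04 0 0 0 -1;0.045 -0.015 0 0 0 0 -1'
python3 -m handwheel '0 0 0 0 0 0 -1;0 0 0 0 0 0 -0.5;0 0 0 0 0 0 -0.5;0 0 0 0 0 0 -0.5;0 0 0 0 0 0 -0.5;0 0 -0.3 0 0 0 -0.5;0 0 -0.6 0 0 0 -0.5;0 0 -0.9 0 0 0 -0.5'
python3 -m handwheel '0 0.4 0 0 0 0 -0.4;0 0.8 0 0 0 0 -0.4;0 1 0 0 0 0 -0.4'
python3 -m handwheel '0 0.4 0 0 0 0 -0.4;0 0.8 0 0 0 0 -0.4;0 1 0 0 0 0 -0.4;0 1 0 0 0 0 -0.4'
python3 - <<'E'
from h import *
np.set_printoptions(precision=1,suppress=True)
for n in("top","side"):
    p=viewer.capture(n)
    print(fit(p,"basket_large_mid",18))
E
```

```text
time: 9.43
tool_pos: [458.6, -145.2, 149.2]
tcp_rot: [-3.14, 0.001, 3.14]
contact_force: [1.3, -0.3, 1.1]
grip_width: 27.9
finger_force: 0.0
time: 9.85
tool_pos: [457.7, -241.6, 148.7]
tcp_rot: [3.141, -0.001, 3.137]
contact_force: [0.3, 0.6, -0.5]
grip_width: 27.7
finger_force: 0.0
time: 10.52
tool_pos: [459.3, -240.1, 60.6]
tcp_rot: [-3.14, 0.002, -3.142]
contact_force: [-1.8, 0.4, 1.0]
grip_width: 9.5
finger_force: 29.5
time: 11.18
tool_pos: [454.3, -241.0, 59.9]
tcp_rot: [3.141, 0.001, 3.141]
contact_force: [-7.8, 12.4, 46.7]
grip_width: 8.9
finger_force: 30.5
time: 11.85
tool_pos: [453.6, -241.0, 149.6]
tcp_rot: [3.14, -0.001, 3.141]
contact_force: [1.1, 0.2, -0.8]
grip_width: 22.9
finger_force: 0.0
time: 12.1
tool_pos: [453.3, -138.3, 149.4]
tcp_rot: [3.14, -0.0, 3.142]
contact_force: [-0.0, 0.8, -1.6]
grip_width: 27.6
finger_force: 0.0
time: 12.43
tool_pos: [453.4, -37.7, 149.1]
tcp_rot: [3.14, -0.001, -3.138]
contact_force: [-0.2, -0.8, -0.2]
grip_width: 27.6
finger_force: 0.0
(array([ 459.3, -335.3]), np.float64(0.07599033233708156), 0.76)
(array([ 457.9, -333.7]), np.float64(0.0388659196106945), 0.69)
```

Centred now. Go to the medium basket.

```bash
python3 -m handwheel '-0.03 0.4 0 0 0 0 -0.4;-0.03 0.8 0 0 0 0 -0.4;-0.03 0.9 0 0 0 0 -0.4'
python3 -m handwheel '-0.03 0.4 0 0 0 0 -0.4;-0.03 0.8 0 0 0 0 -0.4;-0.03 0.9 0 0 0 0 -0.4'
python3 -m handwheel '-0.03 0.4 0 0 0 0 -0.4;-0.03 0.8 0 0 0 0 -0.4;-0.03 0.9 0 0 0 0 -0.4'
python3 -m handwheel '-0.03 0.4 0 0 0 0 -0.4;-0.03 0.8 0 0 0 0 -0.4;-0.03 0.9 0 0 0 0 -0.4'
python3 -m handwheel '-0.03 0.4 0 0 0 0 -0.4;-0.03 0.8 0 0 0 0 -0.4;-0.03 0.9 0 0 0 0 -0.4;-0.03 0.9 0 0 0 0 -0.4;-0.03 0.9 0 0 0 0 -0.4'
python3 - <<'E'
from h import *
p=viewer.capture("wrist")
a=np.linspace(0,6.28,90)
q=proj(p,np.c_[466.5+70*np.cos(a),342+70*np.sin(a),0*a+65]); I=p["frame"][:,:,::-1].copy()
for c in q: cv2.circle(I,(int(c[0]),int(c[1])),1,(255,0,0),-1)
cv2.imwrite("pics/w5.png",I)
E
```

```text
time: 12.88
tool_pos: [457.0, 50.9, 149.1]
tcp_rot: [3.14, -0.0, 3.141]
contact_force: [-0.4, 0.8, 0.2]
grip_width: 27.8
finger_force: 0.0
time: 13.13
tool_pos: [460.4, 141.5, 149.2]
tcp_rot: [3.14, 0.0, -3.141]
contact_force: [-0.0, 0.4, -0.4]
grip_width: 27.6
finger_force: 0.0
time: 13.38
tool_pos: [463.7, 231.7, 149.2]
tcp_rot: [3.14, 0.001, -3.14]
contact_force: [-0.3, -0.5, 0.3]
grip_width: 27.8
finger_force: 0.0
time: 13.63
tool_pos: [466.8, 321.8, 149.1]
tcp_rot: [3.14, 0.001, -3.14]
contact_force: [-0.3, -1.3, -0.2]
grip_width: 27.8
finger_force: 0.0
time: 14.05
tool_pos: [469.4, 407.3, 148.5]
tcp_rot: [-3.14, -0.001, -3.141]
contact_force: [0.1, -0.4, -0.7]
grip_width: 27.7
finger_force: 0.0
```

View pics/w5.png

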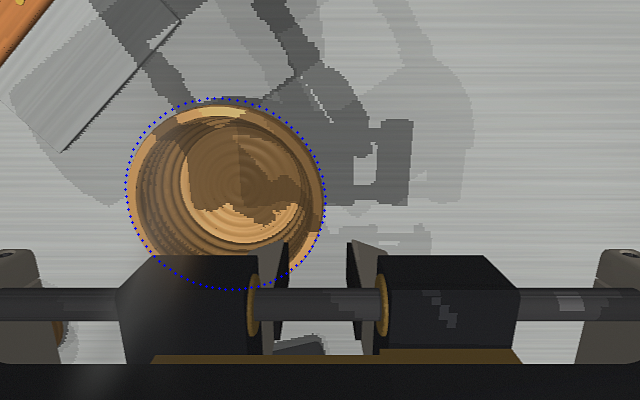

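The true rim lies about 5 px lower in the picture than predicted (+2.5 mm in x), so the tool's x of 469 is right. Grip and lift.

```bash
python3 -m handwheel '0 0 0.3 0 0 0 -0.4;0 0 0.6 0 0 0 -0.4;0 0 0.8 0 0 0 -0.4;0 0 0.92 0 0 0 -0.4;0 0 0.95 0 0 0 -0.4;0 0 0.95 0 0 0 -0.4;0 0 0.95 0 0 0 -0.4'
python3 -m handwheel '0 0 0 0 0 0 -1;0 0 0 0 0 0 -1;0 0 0 0 0 0 -1;0 0 0 0 0 0 -1;0 0 0 0 0 0 -1;0 0 0 0 0 0 -1'
python3 -m handwheel '0 0 -0.05 0 0 0 -1;0 0 -0.1 0 0 0 -1;0 0 -0.25 0 0 0 -1;0 0 -0.45 0 0 0 -1;0 0 -0.7 0 0 0 -1;0 0 -0.9 0 0 0 -1;0 0 -1 0 0 0 -1;0 0 -1 0 0 0 -1'
python3 - <<'E'
from h import *
np.set_printoptions(precision=1,suppress=True)
p=viewer.capture("side"); save(p,"side6")
print(fit(p,"basket_medium_mid",100))
E
```

```text
time: 14.68
tool_pos: [470.0, 408.6, 55.6]
tcp_rot: [3.14, 0.002, 3.141]
contact_force: [-0.6, -0.1, 0.0]
grip_width: 27.8
finger_force: 0.0
time: 15.18
tool_pos: [469.6, 409.0, 55.2]
tcp_rot: [3.141, 0.002, -3.142]
contact_force: [0.3, -1.2, 5.2]
grip_width: 9.5
finger_force: 29.4
time: 15.85
tool_pos: [469.9, 409.6, 156.9]
tcp_rot: [3.139, 0.004, -3.141]
contact_force: [-0.2, 0.9, -1.4]
grip_width: 9.3
finger_force: 29.2
(array([464.4, 344. ]), np.float64(0.1322645736790103), 0.61)
```

View pics/side6.png

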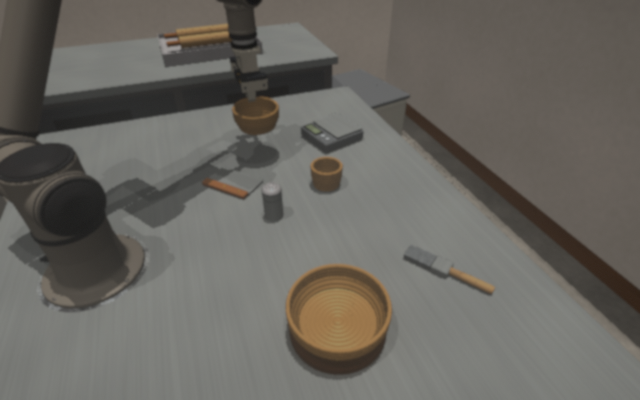

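The medium basket hangs level at about (256,115). Raise it further to clear the shaker, then carry it over the largest.

```bash
python3 -m handwheel '0 0 -0.2 0 0 0 -1;0 -0.15 -0.4 0 0 0 -1;0 -0.4 -0.5 0 0 0 -1;0.02 -0.7 -0.5 0 0 0 -1;0.02 -0.845 -0.5 0 0 0 -1'
python3 -m handwheel '0.01 -0.28 0 0 0 0 -1;0.01 -0.56 0 0 0 0 -1;0.01 -0.845 0 0 0 0 -1'
python3 -m handwheel '0.01 -0.28 0 0 0 0 -1;0.01 -0.56 0 0 0 0 -1;0.01 -0.845 0 0 0 0 -1'
python3 -m handwheel '0.02 -0.28 0 0 0 0 -1;0.02 -0.56 0 0 0 0 -1;0.02 -0.845 0 0 0 0 -1'
python3 -m handwheel '0.01 -0.28 0 0 0 0 -1;0.01 -0.56 0 0 0 0 -1;0.01 -0.845 0 0 0 0 -1'
python3 -m handwheel '0.01 -0.28 0 0 0 0 -1;0.01 -0.56 0 0 0 0 -1;0.01 -0.845 0 0 0 0 -1'
python3 -m handwheel '0.01 -0.28 0 0 0 0 -1;0.01 -0.56 0 0 0 0 -1;0.01 -0.845 0 0 0 0 -1'
python3 -m handwheel '0.02 -0.28 0 0 0 0 -1;0.02 -0.5 0 0 0 0 -1;0.02 -0.7 0 0 0 0 -1;0.02 -0.8 0 0 0 0 -1;0.02 -0.845 0 0 0 0 -1;0.02 -0.845 0 0 0 0 -1;0.02 -0.845 0 0 0 0 -1' 
python3 -m handwheel '0 0 0.2 0 0 0 -1;0 0 0.35 0 0 0 -1;0 0 0.45 0 0 0 -1;0 0 0.5 0 0 0 -1;0 0 0.5 0 0 0 -1;0 0 0.5 0 0 0 -1'
python3 - <<'E'
from h import *
np.set_printoptions(precision=1,suppress=True)
for n in("top","side"):
    p=viewer.capture(n); save(p,n+"7")
    try:print(fit(p,"basket_medium_mid",100))
    except Exception as e: print(e)
E
```

```text
time: 16.37
tool_pos: [466.1, 321.7, 203.0]
tcp_rot: [-3.14, -0.002, 3.141]
contact_force: [1.1, 0.2, -1.4]
grip_width: 9.4
finger_force: 29.4
time: 16.62
tool_pos: [465.0, 238.6, 202.4]
tcp_rot: [-3.141, -0.003, -3.141]
contact_force: [0.7, -0.7, -1.4]
grip_width: 9.3
finger_force: 29.4
time: 16.87
tool_pos: [464.0, 154.1, 202.6]
tcp_rot: [-3.142, -0.003, -3.142]
contact_force: [0.1, 0.7, -1.9]
grip_width: 9.7
finger_force: 29.4
time: 17.12
tool_pos: [462.0, 69.7, 202.7]
tcp_rot: [3.141, -0.003, 3.141]
contact_force: [0.9, -0.5, -1.1]
grip_width: 9.5
finger_force: 29.4
time: 17.37
tool_pos: [461.1, -14.7, 202.7]
tcp_rot: [3.14, -0.003, 3.141]
contact_force: [-0.5, -1.4, -1.7]
grip_width: 9.3
finger_force: 29.4
time: 17.62
tool_pos: [460.1, -99.1, 202.7]
tcp_rot: [3.14, -0.003, 3.141]
contact_force: [0.7, 0.6, -2.3]
grip_width: 9.2
finger_force: 29.4
time: 17.87
tool_pos: [459.2, -183.6, 202.5]
tcp_rot: [3.139, -0.003, 3.141]
contact_force: [0.1, 0.7, -1.7]
grip_width: 9.4
finger_force: 29.4
time: 18.45
tool_pos: [457.8, -266.2, 203.6]
tcp_rot: [3.14, -0.001, -3.141]
contact_force: [0.2, -0.2, -1.1]
grip_width: 9.2
finger_force: 29.4
time: 18.95
tool_pos: [458.3, -267.0, 154.6]
tcp_rot: [-3.141, 0.0, -3.141]
contact_force: [-0.1, -1.1, -1.0]
grip_width: 9.4
finger_force: 29.4
(array([ 461. , -338.1]), np.float64(9.599856352797529), 0.72)
(array([ 454.8, -332.3]), np.float64(0.1821979024167807), 0.72)
```

View pics/side7.png

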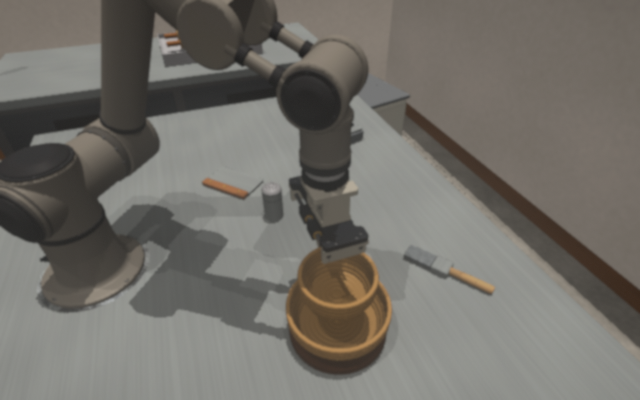

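Centred over the largest (rim about (340,275)). Lower and release about 1–2 mm above the floor.

```bash
python3 -m handwheel '0 0 0.15 0 0 0 -1;0 0 0.3 0 0 0 -1;0 0 0.45 0 0 0 -1;0 0 0.57 0 0 0 -1;0 0 0.65 0 0 0 -1;0 0 0.7 0 0 0 -1;0 0 0.7 0 0 0 -1;0 0 0.7 0 0 0 -1'
python3 -m handwheel '0 0 0 0 0 0 -0.7;0 0 0 0 0 0 -0.7;0 0 0 0 0 0 -0.7;0 0 0 0 0 0 -0.7;0 0 -0.2 0 0 0 -0.7;0 0 -0.5 0 0 0 -0.7;0 0 -0.8 0 0 0 -0.7;0 0 -0.9 0 0 0 -0.7'
python3 -m handwheel '0 0.4 0 0 0 0 -0.4;0 0.8 0 0 0 0 -0.4;0 1 0 0 0 0 -0.4'
python3 -m handwheel '0 0.4 0 0 0 0 -0.4;0 0.8 0 0 0 0 -0.4;0 1 0 0 0 0 -0.4;0 1 0 0 0 0 -0.4'
python3 - <<'E'
from h import *
np.set_printoptions(precision=1,suppress=True)
P=[viewer.capture(n) for n in("top","side")]
save(P[0],"top8");save(P[1],"side8")
for p in P:
    for t,z in(("basket_large_mid",18),("basket_small_mid",0)): 
      try:print(t,fit(p,t,z))
      except Exception as e: print(e)
I=[cv2.resize(p["frame"][a:a+110,b:b+130,::-1],None,fx=3,fy=3) for p,a,b in((P[0],175,375),(P[1],245,275))]
a=np.linspace(0,6.28,90)
for k,(p,r,c) in enumerate(((P[0],175,375),(P[1],245,275))):
    for u in proj(p,np.c_[458.5+70*np.cos(a),-334+70*np.sin(a),0*a+93]): cv2.circle(I[k],(int((u[0]-c)*3),int((u[1]-r)*3)),1,(255,0,0),-1)
cv2.imwrite("pics/c8.png",np.hstack(I))
E
```

```text
time: 19.82
tool_pos: [458.4, -267.6, 84.7]
tcp_rot: [-3.141, 0.001, -3.142]
contact_force: [-0.3, -0.0, -1.4]
grip_width: 9.4
finger_force: 29.4
time: 20.48
tool_pos: [459.6, -268.4, 178.5]
tcp_rot: [-3.137, 0.005, -3.141]
contact_force: [0.7, -1.0, 0.9]
grip_width: 13.5
finger_force: 0.0
time: 20.73
tool_pos: [457.2, -164.1, 174.1]
tcp_rot: [3.14, -0.001, -3.141]
contact_force: [0.6, 0.2, -1.3]
grip_width: 26.3
finger_force: 0.0
time: 21.07
tool_pos: [457.3, -63.6, 174.1]
tcp_rot: [3.14, -0.001, -3.138]
contact_force: [-0.4, -0.2, -0.1]
grip_width: 27.3
finger_force: 0.0
basket_large_mid (array([ 459.3, -334. ]), np.float64(1.1784620662261218), 0.6)
basket_small_mid (array([604.9, 114.6]), np.float64(0.17370806100217864), 0.59)
basket_large_mid (array([ 458.6, -332.7]), np.float64(1.5072133165381143), 0.91)
basket_small_mid (array([605.5, 118.6]), np.float64(0.519072063732503), 0.69)
```

View pics/c8.png

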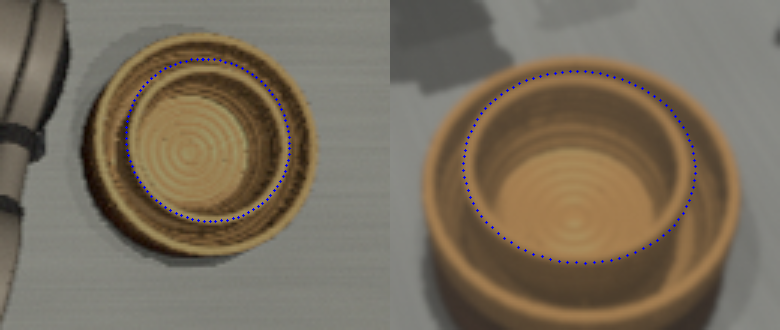

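The medium basket is nested, level and near-centred (inner rim at about (437,222) in top pixels). On to the small one.

```bash
python3 -m handwheel '-0.25 0.35 0 0 0 0 -0.4;-0.5 0.755 0 0 0 0 -0.4;-0.5 0.755 0 0 0 0 -0.4'
python3 -m handwheel '-0.25 0.35 0 0 0 0 -0.4;-0.5 0.755 0 0 0 0 -0.4;-0.5 0.755 0 0 0 0 -0.4'
python3 -m handwheel '-0.25 0.35 0 0 0 0 -0.4;-0.5 0.755 0.25 0 0 0 -0.4;-0.5 0.755 0.25 0 0 0 -0.4;-0.5 0.755 0.25 0 0 0 -0.4;-0.5 0.755 0.25 0 0 0 -0.4'
python3 - <<'E'
from h import *
p=viewer.capture("wrist"); a=np.linspace(0,6.28,90)
q=proj(p,np.c_[606+46*np.cos(a),118.5+46*np.sin(a),0*a+66]); I=p["frame"][:,:,::-1].copy()
for c in q: cv2.circle(I,(int(c[0]),int(c[1])),1,(255,0,0),-1)
cv2.imwrite("pics/w9.png",I); print(fit(p,"basket_small_mid"))
E
```

```text
time: 21.62
tool_pos: [510.7, 10.7, 174.2]
tcp_rot: [3.14, 0.002, 3.141]
contact_force: [-1.3, 1.0, -0.3]
grip_width: 28.0
finger_force: 0.0
time: 21.87
tool_pos: [560.7, 87.0, 173.9]
tcp_rot: [3.14, 0.002, -3.14]
contact_force: [-1.5, 0.4, 0.5]
grip_width: 27.7
finger_force: 0.0
time: 22.28
tool_pos: [607.6, 158.3, 148.2]
tcp_rot: [-3.141, -0.002, -3.141]
contact_force: [0.4, 0.3, 0.1]
grip_width: 27.4
finger_force: 0.0
(array([610.62197599, 115.98638147]), np.float64(0.1512179621551658), 0.73)
```

View pics/w9.png

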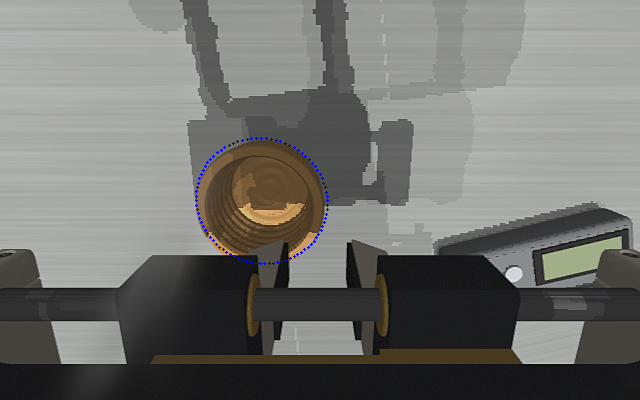

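The rim matches the prediction to within about 2 px; the wall lies between the fingers. Grip and lift.

```bash
python3 -m handwheel '0 0.01 0.3 0 0 0 -0.4;0 0.01 0.6 0 0 0 -0.4;0 0.01 0.8 0 0 0 -0.4;0 0.01 0.92 0 0 0 -0.4;0 0.01 0.94 0 0 0 -0.4;0 0.01 0.94 0 0 0 -0.4;0 0.01 0.94 0 0 0 -0.4'
python3 -m handwheel '0 0 0 0 0 0 -1;0 0 0 0 0 0 -1;0 0 0 0 0 0 -1;0 0 0 0 0 0 -1;0 0 0 0 0 0 -1;0 0 0 0 0 0 -1'
python3 -m handwheel '0 0 -0.05 0 0 0 -1;0 0 -0.1 0 0 0 -1;0 0 -0.25 0 0 0 -1;0 0 -0.45 0 0 0 -1;0 0 -0.7 0 0 0 -1;0 0 -0.9 0 0 0 -1;0 0 -1 0 0 0 -1;0 0 -1 0 0 0 -1'
python3 - <<'E'
from h import *
p=viewer.capture("side"); print(fit(p,"basket_small_mid",100))
E
```

```text
time: 22.97
tool_pos: [609.1, 159.9, 57.0]
tcp_rot: [3.141, 0.003, 3.141]
contact_force: [-0.1, -0.8, -0.1]
grip_width: 27.7
finger_force: 0.0
time: 23.47
tool_pos: [608.5, 160.1, 56.1]
tcp_rot: [-3.141, 0.001, -3.141]
contact_force: [-0.5, -1.4, 6.4]
grip_width: 8.7
finger_force: 29.8
time: 24.13
tool_pos: [609.2, 160.7, 157.9]
tcp_rot: [3.141, 0.005, -3.141]
contact_force: [0.1, 0.2, -0.9]
grip_width: 8.8
finger_force: 29.8
(array([608.1571823 , 120.83585563]), np.float64(0.12075611701634296), 0.74)
```

```bash
python3 -m handwheel '0.06 -0.15 -0.1 0 0 0 -1;0.15 -0.4 -0.2 0 0 0 -1;0.25 -0.7 -0.2 0 0 0 -1;0.3 -0.905 -0.2 0 0 0 -1'
python3 -m handwheel '0.1 -0.3 0 0 0 0 -1;0.2 -0.6 0 0 0 0 -1;0.3 -0.905 0 0 0 0 -1'
python3 -m handwheel '0.1 -0.3 0 0 0 0 -1;0.2 -0.6 0 0 0 0 -1;0.3 -0.905 0 0 0 0 -1'
python3 -m handwheel '0.1 -0.3 0 0 0 0 -1;0.2 -0.6 0 0 0 0 -1;0.3 -0.905 0 0 0 0 -1'
python3 -m handwheel '0.1 -0.3 0 0 0 0 -1;0.2 -0.55 0 0 0 0 -1;0.25 -0.75 0 0 0 0 -1;0.29 -0.87 0 0 0 0 -1;0.29 -0.905 0 0 0 0 -1;0.29 -0.905 0 0 0 0 -1;0.29 -0.905 0 0 0 0 -1;0.29 -0.905 0 0 0 0 -1'
python3 - <<'E'
from h import *
P=[viewer.capture(n) for n in("top","side")]
save(P[1],"side10")
try: print(fit(P[1],"basket_small_mid",120))
except Exception as e: print(e)
E
```

```text
time: 24.57
tool_pos: [576.4, 68.2, 173.7]
tcp_rot: [-3.141, -0.003, -3.141]
contact_force: [0.3, -0.4, -1.4]
grip_width: 8.8
finger_force: 29.8
time: 24.82
tool_pos: [546.4, -21.6, 173.2]
tcp_rot: [3.141, -0.003, -3.141]
contact_force: [0.2, -0.9, -1.0]
grip_width: 8.6
finger_force: 29.8
time: 25.07
tool_pos: [516.4, -112.1, 173.4]
tcp_rot: [3.14, -0.003, -3.141]
contact_force: [0.7, -1.0, -0.2]
grip_width: 8.8
finger_force: 29.8
time: 25.32
tool_pos: [486.4, -202.5, 173.4]
tcp_rot: [3.14, -0.003, -3.142]
contact_force: [-0.1, -0.5, -1.2]
grip_width: 8.7
finger_force: 29.8
time: 25.98
tool_pos: [459.3, -290.9, 174.9]
tcp_rot: [3.141, -0.0, -3.14]
contact_force: [-0.3, -0.9, -0.7]
grip_width: 8.5
finger_force: 29.8
(array([ 458.80176973, -331.15044732]), np.float64(0.41560275610728314), 0.9)
```

View pics/side10.png

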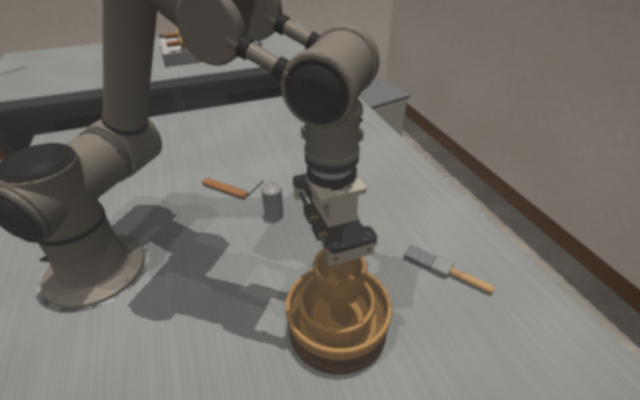

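The small basket hangs level over the nest (rim about (340,265)). Lower and release.

```bash
python3 -m handwheel '0 -0.01 0.15 0 0 0 -1;0 -0.01 0.3 0 0 0 -1;0 -0.01 0.45 0 0 0 -1;0 -0.01 0.6 0 0 0 -1;0 -0.01 0.7 0 0 0 -1;0 -0.01 0.77 0 0 0 -1;0 -0.01 0.79 0 0 0 -1;0 -0.01 0.79 0 0 0 -1'
python3 -m handwheel '0 0 0 0 0 0 -1;0 0 0 0 0 0 -0.7;0 0 0 0 0 0 -0.7;0 0 0 0 0 0 -0.7;0 0 -0.2 0 0 0 -0.7;0 0 -0.5 0 0 0 -0.7;0 0 -0.8 0 0 0 -0.7;0 0 -0.9 0 0 0 -0.7'
python3 -m handwheel '0 0.4 0 0 0 0 0.2;0 0.8 0 0 0 0 0.6;0 1 0 0 0 0 0.6'
python3 -m handwheel '0 0.4 0 0 0 0 0.6;0 0.8 0 0 0 0 0.6;0 1 0 0 0 0 0.6;0 1 0 0 0 0 0.6'
python3 - <<'E'
from h import *
P=[viewer.capture(n) for n in("top","side")]
W=((P[0],175,375),(P[1],225,275))
I=[cv2.resize(p["frame"][a:a+130,b:b+130,::-1],None,fx=3,fy=3) for p,a,b in W]
a=np.linspace(0,6.28,90)
for k,(p,r,c) in enumerate(W):
    for u in proj(p,np.c_[458+46*np.cos(a),-334+46*np.sin(a),0*a+104]): cv2.circle(I[k],(int((u[0]-c)*3),int((u[1]-r)*3)),1,(255,0,0),-1)
    print(fit(p,"shaker_mid"))
cv2.imwrite("pics/c11.png",np.hstack(I))
E
```

```text
time: 26.8
tool_pos: [459.1, -293.0, 96.0]
tcp_rot: [3.141, -0.0, -3.141]
contact_force: [-0.5, 0.8, -0.3]
grip_width: 8.8
finger_force: 29.8
time: 27.47
tool_pos: [460.5, -294.6, 190.8]
tcp_rot: [-3.137, 0.006, -3.142]
contact_force: [0.7, -0.3, 0.3]
grip_width: 13.8
finger_force: 0.0
time: 27.72
tool_pos: [458.2, -190.1, 186.2]
tcp_rot: [3.14, -0.0, -3.141]
contact_force: [0.6, 0.7, 0.4]
grip_width: 28.8
finger_force: 0.0
time: 28.05
tool_pos: [458.4, -89.6, 186.2]
tcp_rot: [3.14, -0.0, -3.138]
contact_force: [0.0, 0.5, -0.3]
grip_width: 55.9
finger_force: 0.0
(array([429.16093811,  35.39491367]), np.float64(0.0964180085441998), 0.86)
(array([427.56051183,  36.93843182]), np.float64(0.09920803976186574), 0.72)
```

View pics/c11.png

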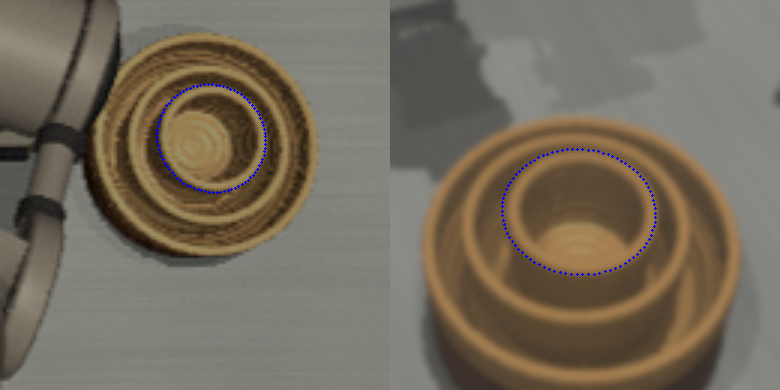

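All three are nested and level, small rim centred on the prediction (about (437,221) top). Now the shaker.

```bash
python3 -m handwheel '0.1 0.3 0 0 0 0 0.8;0.15 0.65 0 0 0 0 0.8;0.15 0.65 0 0 0 0 0.8;0.15 0.65 0 0 0 0 0.8'
python3 -m handwheel '0.1 0.3 0 0 0 0 0.8;0.15 0.65 0 0 0 0 0.8;0.15 0.65 0.2 0 0 0 0.8;0.15 0.65 0.4 0 0 0 0.8;0.15 0.65 0.4 0 0 0 0.8;0.15 0.65 0.4 0 0 0 0.8'
python3 - <<'E'
from h import *
p=viewer.capture("wrist"); a=np.linspace(0,6.28,90)
I=p["frame"][:,:,::-1].copy()
for z in(0,88):
  for c in proj(p,np.c_[428.5+25*np.cos(a),36+25*np.sin(a),0*a+z]): cv2.circle(I,(int(c[0]),int(c[1])),1,(255,0,0),-1)
cv2.imwrite("pics/w12.png",I); print(fit(p,"shaker_mid"))
E
```

```text
time: 28.58
tool_pos: [444.1, -28.3, 186.2]
tcp_rot: [-3.141, 0.0, -3.141]
contact_force: [-0.1, 0.1, -0.2]
grip_width: 82.8
finger_force: 0.0
time: 29.08
tool_pos: [429.1, 35.6, 145.9]
tcp_rot: [-3.142, -0.002, 3.14]
contact_force: [0.7, 0.5, 0.6]
grip_width: 82.7
finger_force: 0.0
(array([431.68531415,  34.44687269]), np.float64(0.031496535381108075), 0.79)
```

View pics/w12.png

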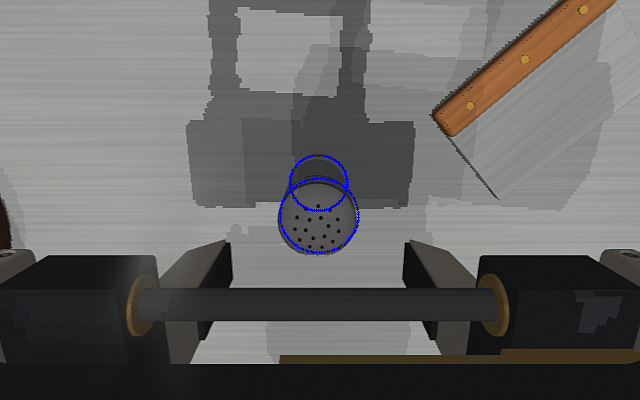

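The shaker (318,215) sits between the fingers; the wrist fit puts it 2 mm further out in x. Descend and grip.

```bash
python3 -m handwheel '-0.015 -0.003 0.2 0 0 0 0.8;-0.015 -0.003 0.4 0 0 0 0.8;-0.015 -0.003 0.6 0 0 0 0.8;-0.015 -0.003 0.75 0 0 0 0.8;-0.015 -0.003 0.83 0 0 0 0.8;-0.015 -0.003 0.85 0 0 0 0.8;-0.015 -0.003 0.85 0 0 0 0.8;-0.015 -0.003 0.85 0 0 0 0.8'
python3 -m handwheel '0 0 0 0 0 0 0.3;0 0 0 0 0 0 0.2;0 0 0 0 0 0 0.15;0 0 0 0 0 0 0.1;0 0 0 0 0 0 0.05;0 0 0 0 0 0 0;0 0 0 0 0 0 -1;0 0 0 0 0 0 -1'
python3 -m handwheel '0 0 0 0 0 0 -1;0 0 0 0 0 0 -1'
```

```text
time: 29.85
tool_pos: [431.4, 36.2, 62.1]
tcp_rot: [-3.142, 0.002, 3.141]
contact_force: [0.8, -1.5, -0.5]
grip_width: 82.6
finger_force: 0.0
time: 30.52
tool_pos: [430.7, 36.4, 61.3]
tcp_rot: [-3.142, 0.0, -3.142]
contact_force: [-0.1, -1.2, 1.3]
grip_width: 49.3
finger_force: 30.0
time: 30.68
tool_pos: [430.7, 36.4, 61.3]
tcp_rot: [-3.142, 0.0, 3.142]
contact_force: [-0.2, -1.1, 2.5]
grip_width: 49.8
finger_force: 30.0
```

```bash
python3 -m handwheel '0 0 -0.05 0 0 0 -1;0 0 -0.15 0 0 0 -1;0 0 -0.35 0 0 0 -1;0 0 -0.6 0 0 0 -1;0 0 -0.85 0 0 0 -1;0 0 -1 0 0 0 -1'
python3 -m handwheel '0 0 -0.2 0 0 0 -1;0 -0.1 -0.3 0 0 0 -1;-0.02 -0.25 -0.35 0 0 0 -1;-0.04 -0.45 -0.35 0 0 0 -1;-0.055 -0.74 -0.35 0 0 0 -1'
python3 -m handwheel '-0.02 -0.25 0 0 0 0 -1;-0.04 -0.5 0 0 0 0 -1;-0.055 -0.74 0 0 0 0 -1'
python3 -m handwheel '-0.02 -0.25 0 0 0 0 -1;-0.04 -0.5 0 0 0 0 -1;-0.055 -0.74 0 0 0 0 -1'
python3 -m handwheel '-0.02 -0.25 0 0 0 0 -1;-0.04 -0.5 0 0 0 0 -1;-0.055 -0.74 0 0 0 0 -1'
python3 -m handwheel '-0.02 -0.25 0 0 0 0 -1;-0.04 -0.45 0 0 0 0 -1;-0.055 -0.62 0 0 0 0 -1;-0.055 -0.72 0 0 0 0 -1;-0.055 -0.74 0 0 0 0 -1;-0.055 -0.74 0 0 0 0 -1;-0.055 -0.74 0 0 0 0 -1;-0.055 -0.74 0 0 0 0 -1'
python3 - <<'E'
from h import *
from plant import bot
p=viewer.capture("side"); I=p["frame"][:,:,::-1].copy(); a=np.linspace(0,6.28,90); zf=bot.get_obs()["tool_pos"][2]-61.3
try: print(zf,fit(p,"shaker_mid",zf))
except Exception as e: print(e)
for r,z in((46,104),(37,104)):
  for c in proj(p,np.c_[458+r*np.cos(a),-334+r*np.sin(a),0*a+z]): cv2.circle(I,(int(c[0]),int(c[1])),0,(255,0,0),-1)
cv2.imwrite("pics/s13.png",cv2.resize(I[150:390,220:460],None,fx=2.4,fy=2.4))
E
```

```text
time: 31.18
tool_pos: [430.7, 36.6, 163.3]
tcp_rot: [3.141, 0.001, -3.142]
contact_force: [0.7, 0.6, -2.8]
grip_width: 49.5
finger_force: 30.0
time: 31.6
tool_pos: [435.6, -36.9, 196.5]
tcp_rot: [3.14, -0.0, -3.139]
contact_force: [-0.5, 0.8, -4.3]
grip_width: 49.1
finger_force: 30.0
time: 31.85
tool_pos: [440.9, -112.4, 195.9]
tcp_rot: [3.141, -0.001, 3.141]
contact_force: [0.2, 0.8, -4.0]
grip_width: 49.4
finger_force: 30.0
time: 32.1
tool_pos: [446.5, -186.4, 195.8]
tcp_rot: [3.14, -0.001, 3.141]
contact_force: [0.3, 0.8, -2.8]
grip_width: 49.4
finger_force: 30.0
time: 32.35
tool_pos: [452.0, -260.3, 195.7]
tcp_rot: [3.14, -0.001, 3.141]
contact_force: [-0.1, -1.1, -3.4]
grip_width: 49.3
finger_force: 30.0
time: 33.02
tool_pos: [458.0, -332.4, 196.2]
tcp_rot: [3.141, -0.0, -3.141]
contact_force: [-0.9, 0.5, -2.9]
grip_width: 49.5
finger_force: 30.0
135.0272043220249 (array([ 454.86388098, -333.05595157]), np.float64(1.143134744294645), 0.64)
```

View pics/s13.png

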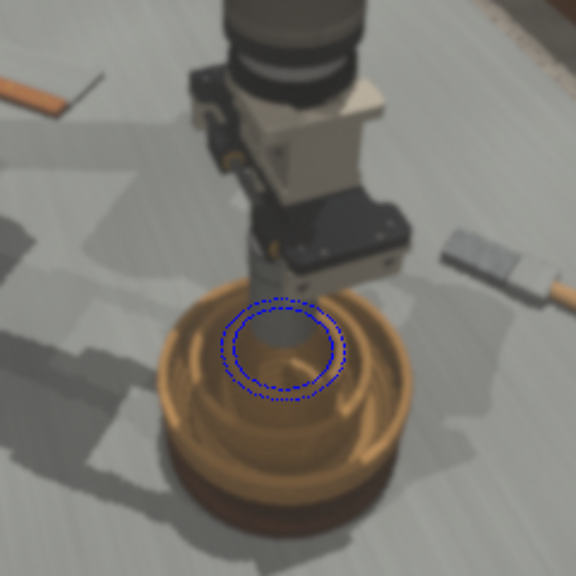

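The shaker hangs upright, centred over the small basket's mouth (ring centre about (284,349), shaker axis at column 284). Lower in two stages.

```bash
python3 -m handwheel '0 -0.01 0.1 0 0 0 -1;0 -0.01 0.22 0 0 0 -1;0 -0.01 0.34 0 0 0 -1;0 -0.01 0.45 0 0 0 -1;0 -0.01 0.55 0 0 0 -1;0 -0.01 0.62 0 0 0 -1;0 -0.01 0.65 0 0 0 -1;0 -0.01 0.65 0 0 0 -1'
python3 -m handwheel '0 0 0.04 0 0 0 -1;0 0 0.08 0 0 0 -1;0 0 0.12 0 0 0 -1;0 0 0.15 0 0 0 -1;0 0 0.17 0 0 0 -1;0 0 0.18 0 0 0 -1;0 0 0.18 0 0 0 -1;0 0 0.18 0 0 0 -1'
```

```text
time: 33.78
tool_pos: [457.7, -334.2, 130.3]
tcp_rot: [3.141, -0.001, -3.142]
contact_force: [0.6, 0.2, -3.1]
grip_width: 49.6
finger_force: 30.0
time: 34.45
tool_pos: [458.1, -334.6, 113.3]
tcp_rot: [-3.142, 0.0, 3.142]
contact_force: [-1.0, 0.3, -2.8]
grip_width: 50.0
finger_force: 30.0
```

```bash
python3 -m handwheel '0 0 0.01 0 0 0 -1;0 0 0.02 0 0 0 -1;0 0 0.03 0 0 0 -1;0 0 0.03 0 0 0 -1;0 0 0.03 0 0 0 -1'
python3 -m handwheel '0 0 0.005 0 0 0 -1;0 0 0.01 0 0 0 -1;0 0 0.01 0 0 0 -1;0 0 0.01 0 0 0 -1'
```

```text
time: 34.87
tool_pos: [458.0, -334.5, 110.1]
tcp_rot: [3.141, -0.0, -3.142]
contact_force: [1.2, -0.1, -3.6]
grip_width: 49.3
finger_force: 30.0
time: 35.2
tool_pos: [458.1, -334.6, 109.4]
tcp_rot: [-3.141, 0.0, 3.142]
contact_force: [-1.0, -0.3, -1.5]
grip_width: 49.5
finger_force: 30.0
```

Contact begins right where expected. Release gently with a partial opening, then rise straight up and away.

```bash
python3 -m handwheel '0 0 0 0 0 0 0.12;0 0 0 0 0 0 0.16;0 0 0 0 0 0 0.25;0 0 0 0 0 0 0.4;0 0 0 0 0 0 0.4;0 0 0 0 0 0 0.4;0 0 0 0 0 0 0.4'
python3 -m handwheel '0 0 -0.1 0 0 0 0.4;0 0 -0.3 0 0 0 0.4;0 0 -0.6 0 0 0 0.4;0 0 -0.8 0 0 0 0.4;0 0 -1 0 0 0 0.4;0 0 -1 0 0 0 0.4'
python3 -m handwheel '0 0.4 -0.3 0 0 0 0.4;0 0.8 -0.3 0 0 0 0.4;0 1 -0.3 0 0 0 0.4'
python3 -m handwheel '0 0.4 0 0 0 0 0.4;0 0.8 0 0 0 0 0.4;0 1 0 0 0 0 0.4'
python3 -m handwheel '0 0.4 0 0 0 0 0.4;0 0.8 0 0 0 0 0.4;0 1 0 0 0 0 0.4;0 1 0 0 0 0 0.4;0 1 0 0 0 0 0.4'
python3 - <<'E'
from h import *
P=[viewer.capture(n) for n in("top","side")]
W=((P[0],165,365),(P[1],195,260))
for p in P:
    print(fit(p,"shaker_mid",48)[:2])
    for t,z in (("scale",30),("scraper",8),("brush",8)): print(t,[np.round(r["centre"],1) for r in viewer.recognise(t,p)[:1]])
cv2.imwrite("pics/c14.png",np.hstack([cv2.resize(p["frame"][a:a+150,b:b+150,::-1],None,fx=2.6,fy=2.6) for p,a,b in W]))
E
```

```text
time: 35.78
tool_pos: [458.0, -334.5, 109.2]
tcp_rot: [3.142, 0.0, 3.142]
contact_force: [-0.9, -0.2, -0.1]
grip_width: 64.2
finger_force: 0.0
time: 36.28
tool_pos: [459.6, -336.0, 214.4]
tcp_rot: [-3.136, 0.006, -3.141]
contact_force: [-0.1, -0.2, 0.4]
grip_width: 64.1
finger_force: 0.0
time: 36.53
tool_pos: [458.0, -232.4, 240.6]
tcp_rot: [-3.141, 0.002, 3.141]
contact_force: [-0.3, 0.1, -0.4]
grip_width: 64.7
finger_force: 0.0
time: 36.78
tool_pos: [457.1, -130.8, 239.1]
tcp_rot: [3.14, -0.001, -3.14]
contact_force: [0.5, 0.2, -0.1]
grip_width: 64.3
finger_force: 0.0
time: 37.2
tool_pos: [457.9, -33.8, 239.2]
tcp_rot: [-3.141, 0.0, -3.139]
contact_force: [0.1, 0.0, 0.0]
grip_width: 64.2
finger_force: 0.0
(array([ 455.7761569 , -336.39188869]), np.float64(0.13745416865933366))
scale [array([186.4, 135.9])]
scraper [array([185.9, 135.8])]
brush [array([406. , 134.7])]
(array([ 463.82111131, -316.6686132 ]), np.float64(0.3707493418208967))
scale [array([336.1, 130. ])]
scraper [array([236.8, 182.1])]
brush [array([441.3, 265.6])]
```

View pics/c14.png

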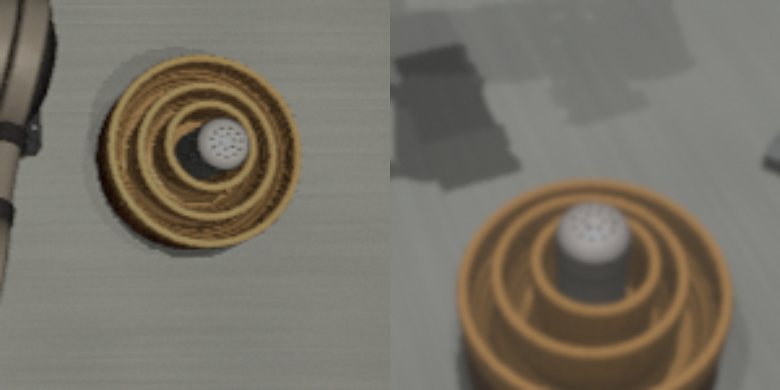

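The shaker stands upright inside the three level, nested baskets (shaker top at about (452,220) in the top picture), and the bystanders haven't moved. Handing in.

```bash
python3 -c "
from plant import bot
print(bot.close_job())"
```

```text
the job is handed in; nothing more can be done
None
```

The job is handed in at about 37 s on the robot's clock: the three baskets are nested upright and centred on the board, the shaker stands upright in the smallest, and the scale, scraper and brush were not moved.

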